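# Load parts cases on the board and screw the travel stop round

### The arm

A 6-joint arm with a two-finger parallel gripper is mounted at the origin on the work surface. World frame = base frame: x ahead of the robot, y to its left, z up, the work surface at z = 0. Lengths are in mm, angles in rad, forces in N, time in s.
With the tool pointing down it reaches from about 275 to 750 mm from the base axis. Payload 10.2 kg.
Tool frame: the origin (TCP) lies on the centre line of the jaws, within the pads' length; the fingertips stand 19 mm ahead of it and the grasp point (between the pads) is the TCP; z points along the fingers, y is the line along which they close (so a half turn about z gives the same grasp; the last joint's range is limited). The gripper opens to 85 mm and grips with 20 to 120 N. Pads are 22 mm wide; open, the fingers measure 114 mm over their backs; the gripper's body (76 mm by 85 mm) begins 54 mm behind the grasp point. The pads swing forward as they close: fully open they stand 13 mm farther back than shut.
Start: joints at [1.063, 0.313, 1.498, -0, 1.331, -0.223], TCP at [147.52, 503.854, 250.294] pointing down, gripper open.
Joint ranges: [-2.94, 2.94], [-0.97, 2.17], [0.19, 2.56], [-1.23, 4.37], [0.02, 3.11], [-2.88, 2.88]. Speed limits (rad/s): [2.39, 2.39, 3.01, 3.14, 3.14, 3.14].

### API

Orientations are given as a unit quaternion [w, x, y, z].
In Python, from rig import sense, capture, finish_job, regions_of, mark_of gives the robot as it stands.
- The arm moves only by the tool jog_arm, never from a script. Its argument "series" is text: rows parted by semicolons, each of 7 numbers parted by spaces: the shift along the tool's x, y, z in units of 0.4 m (1.0 is 0.4 m), then the turn, a rotation vector about the tool's x, y, z in units of pi/2 rad (1.0 is pi/2 rad), then the opening, from -1 (shut) to 1 (fully open). A call has 1 to 20 rows; each row is the pose to reach, as a shift and turn from the pose commanded when the call began, along the tool's axes at that moment; what a row does not reach only later rows make up. A row lasts 1/8 s, in which the tool goes at most 62.5 mm and 10.7 degrees, less where a joint would pass 70% of its speed; a pose out of reach is approached as far as the arm can. A call with a number of a shift or a turn outside -1 to 1 is refused whole. A call with a gripper value outside its range is refused whole. The fingers move at their own pace and stop on an object; "grip_force" is the grip in N (left out, the last holds). Time passes only in rows, so rows that repeat a pose let the fingers close. It gives the time, the measured TCP pose, the force, the opening and the grip force at its end, in the units of the state.
- sense(): the state, without advancing time (a new reading comes with each control period).
- capture(name): name is "scene" or "top" or "wrist"; returns a dict with "img" (420x560x3 uint8, red, green, blue), "intrinsics" (3x3 intrinsics, pixels), "dist_coeffs" ([k1, k2, p1, p2, k3] as OpenCV has them; the pictures are not rectified), "R" (3x3) and "t" (3): a world point X has camera coordinates R X + t. Camera axes: x right, y down, z forward; pixel columns grow to the right and rows downward; lengths in mm; the calibration is good to about 2 mm. A picture is of the moment at which its call begins. There is no depth.
- finish_job(): hands the job in; it is judged then, once.
Trained networks look in a picture, given as the dict that the camera call returned (one of the last four; its "shot" number tells which), for a name from the list of things; names that differ only in an ending like _2 or _b are one class to them, and where a whole thing is asked for, a point or a joint stands for the part that bears it (a point fixed in the world has none). Each returns a list of dicts, best first, with "confidence" (0 to 1); they miss things now and then, are a little off and sometimes report something else, mostly with a low value. They report only what shows in the picture. A call takes as long as a camera call. They do not tell look-alikes from the thing itself.
- regions_of(label, picture): "region" (420x560 bool, what is visible of it) and "point" ([row, column] in pixels, amid what is visible of it).
- mark_of(label, picture): "point" ([row, column] in pixels: a listed point, or the origin of a listed thing).
The state is a dict: "time_s": time; "joints": joint angles; "dq": joint speeds; "tau": joint torques, N m; "eef_pos": TCP position; "ee_rot": TCP orientation; "force": force on the tool from outside, world axes, zero at the start; "wrist_torque": the same for the moment, N m; "grip_width": opening from 0.0 (shut) to 1.0 (fully open); "grip_force": force on a finger pad.
Only numpy, scipy, OpenCV 4.12 (cv2) and the standard library are available. Lean on these libraries where they do the work, as an engineer would, in place of code of your own. Each camera call takes 0.05 s, during which the arm holds its last target. There are 200 camera calls.

### The job

Load every small-parts case on the bench onto the load board, each standing inside an outline of its own and square with it. Then screw the travel stop down, clockwise, until its padded face looks squarely at the cases. Leave the plane, the mallet and the glue bottle where they are.

Things in the scene. Friction and masses are not known exactly. Their poses are not given: they have to be found in the camera images.
- board: fixed plywood load board 215 (x) x 250 (y) x 18 mm thick; origin at the centre of its underside, z up. On its top five dark 104 x 68 mm outlines interlock: a row of three side by side, long sides along x, and beyond it towards +x two end to end, long sides along y. Cases centred in them stand 8 mm apart. An ear on the -y edge carries the travel stop.
- place1 (a point): centre of outline 1, on the board's top face (18 mm above the bench), at x -36, y -72 mm in the board's frame, with the same axes as the board; a case here lies with its long side along the board's x, either way round
- place2 (a point): centre of outline 2, on the board's top face (18 mm above the bench), at x -36, y 0 mm in the board's frame, with the same axes as the board; a case here lies with its long side along the board's x, either way round
- place3 (a point): centre of outline 3, on the board's top face (18 mm above the bench), at x -36, y 72 mm in the board's frame, with the same axes as the board; a case here lies with its long side along the board's x, either way round
- place4 (a point): centre of outline 4, on the board's top face (18 mm above the bench), at x 54, y -54 mm in the board's frame, with the same axes as the board; a case here lies with its long side along the board's y, either way round
- place5 (a point): centre of outline 5, on the board's top face (18 mm above the bench), at x 54, y 54 mm in the board's frame, with the same axes as the board; a case here lies with its long side along the board's y, either way round
- case1: small-parts case, all alike: closed grey box 100 x 64 x 50 mm high, 0.25 to 0.55 kg; origin at the centre of its underside, x along its long side, z up. Black handle bar over the middle of the lid, along x: 68 long, 18 wide (y), from 68 to 84 mm above the underside, on two legs 58 mm apart (18 mm of air under the bar). May be absent.
- case2: small-parts case, all alike: closed grey box 100 x 64 x 50 mm high, 0.25 to 0.55 kg; origin at the centre of its underside, x along its long side, z up. Black handle bar over the middle of the lid, along x: 68 long, 18 wide (y), from 68 to 84 mm above the underside, on two legs 58 mm apart (18 mm of air under the bar). May be absent.
- case3: small-parts case, all alike: closed grey box 100 x 64 x 50 mm high, 0.25 to 0.55 kg; origin at the centre of its underside, x along its long side, z up. Black handle bar over the middle of the lid, along x: 68 long, 18 wide (y), from 68 to 84 mm above the underside, on two legs 58 mm apart (18 mm of air under the bar). May be absent.
- case4: small-parts case, all alike: closed grey box 100 x 64 x 50 mm high, 0.25 to 0.55 kg; origin at the centre of its underside, x along its long side, z up. Black handle bar over the middle of the lid, along x: 68 long, 18 wide (y), from 68 to 84 mm above the underside, on two legs 58 mm apart (18 mm of air under the bar). May be absent.
- case5: small-parts case, all alike: closed grey box 100 x 64 x 50 mm high, 0.25 to 0.55 kg; origin at the centre of its underside, x along its long side, z up. Black handle bar over the middle of the lid, along x: 68 long, 18 wide (y), from 68 to 84 mm above the underside, on two legs 58 mm apart (18 mm of air under the bar). May be absent.
- stop (a joint): turn of the travel stop on its upright threaded stud, rad, growing as it is screwed down clockwise from above (5 mm per full turn). Thread runs from 0 to 7, no hard stop near the goal; friction of 0.12 N m keeps it where it is left. At 5.2 the padded face looks squarely at the cases' places (along the board's +y); it starts at 0.2 to 1.6, looking away.
- stop_grip (a point): point in the stop's wooden grip bar, on the turning axis (board frame x 0, y -174 mm), about 110 mm above the bench; turns with the stop: x is where the padded face looks, z up. The bar is 64 mm long along y, 22 mm thick along x, from 26 mm below this point to 20 mm above it.
- stop_face (a point): middle of the stop's rubber-padded face, 50 mm from the turning axis and 58 mm below stop_grip; x points out of the face. The padded plate is 60 mm wide, 46 mm high; its corners sweep a circle of 58 mm radius. Turned to the cases it stands about 20 mm from a case in its outline.
- plane: bystander: hand plane, 60 x 200 x 85 mm, origin at the centre of its underside, long along y
- mallet: bystander: wooden mallet lying on the bench, about 310 mm long along its x, head 120 x 62 x 75 mm centred at x 110 mm, origin on the underside
- glue: bystander: glue bottle, 64 mm across and 160 mm tall, origin at the centre of its underside
Not all that is in view belongs to the job. What is shaped like the case3 but blue, brown or pink is not meant.

How it is judged (in metres and radians):
On the way, in this order (a step that is already met when the one before it is completed fails the run):
1. every case present stands in an outline of the board (((horizontal distance between case1 and place1 below 0.012 m and angle between the x axis of case1 and the x axis of board, either way round below 0.14 rad) or (horizontal distance between case1 and place2 below 0.012 m and angle between the x axis of case1 and the x axis of board, either way round below 0.14 rad) or (horizontal distance between case1 and place3 below 0.012 m and angle between the x axis of case1 and the x axis of board, either way round below 0.14 rad) or (horizontal distance between case1 and place4 below 0.012 m and angle between the x axis of case1 and the y axis of board, either way round below 0.14 rad) or (horizontal distance between case1 and place5 below 0.012 m and angle between the x axis of case1 and the y axis of board, either way round below 0.14 rad)) and z of each of case1, case2, case3, case4, case5 in the frame of board below 0.023 m and angle between each of case1, case2, case3, case4, case5's own z axis and vertical below 0.09 rad and linear speed of each of case1, case2, case3, case4, case5 below 0.03 m/s and ((horizontal distance between case2 and place1 below 0.012 m and angle between the x axis of case2 and the x axis of board, either way round below 0.14 rad) or (horizontal distance between case2 and place2 below 0.012 m and angle between the x axis of case2 and the x axis of board, either way round below 0.14 rad) or (horizontal distance between case2 and place3 below 0.012 m and angle between the x axis of case2 and the x axis of board, either way round below 0.14 rad) or (horizontal distance between case2 and place4 below 0.012 m and angle between the x axis of case2 and the y axis of board, either way round below 0.14 rad) or (horizontal distance between case2 and place5 below 0.012 m and angle between the x axis of case2 and the y axis of board, either way round below 0.14 rad)) and ((horizontal distance between case3 and place1 below 0.012 m and angle between the x axis of case3 and the x axis of board, either way round below 0.14 rad) or (horizontal distance between case3 and place2 below 0.012 m and angle between the x axis of case3 and the x axis of board, either way round below 0.14 rad) or (horizontal distance between case3 and place3 below 0.012 m and angle between the x axis of case3 and the x axis of board, either way round below 0.14 rad) or (horizontal distance between case3 and place4 below 0.012 m and angle between the x axis of case3 and the y axis of board, either way round below 0.14 rad) or (horizontal distance between case3 and place5 below 0.012 m and angle between the x axis of case3 and the y axis of board, either way round below 0.14 rad)) and ((horizontal distance between case4 and place1 below 0.012 m and angle between the x axis of case4 and the x axis of board, either way round below 0.14 rad) or (horizontal distance between case4 and place2 below 0.012 m and angle between the x axis of case4 and the x axis of board, either way round below 0.14 rad) or (horizontal distance between case4 and place3 below 0.012 m and angle between the x axis of case4 and the x axis of board, either way round below 0.14 rad) or (horizontal distance between case4 and place4 below 0.012 m and angle between the x axis of case4 and the y axis of board, either way round below 0.14 rad) or (horizontal distance between case4 and place5 below 0.012 m and angle between the x axis of case4 and the y axis of board, either way round below 0.14 rad)) and ((horizontal distance between case5 and place1 below 0.012 m and angle between the x axis of case5 and the x axis of board, either way round below 0.14 rad) or (horizontal distance between case5 and place2 below 0.012 m and angle between the x axis of case5 and the x axis of board, either way round below 0.14 rad) or (horizontal distance between case5 and place3 below 0.012 m and angle between the x axis of case5 and the x axis of board, either way round below 0.14 rad) or (horizontal distance between case5 and place4 below 0.012 m and angle between the x axis of case5 and the y axis of board, either way round below 0.14 rad) or (horizontal distance between case5 and place5 below 0.012 m and angle between the x axis of case5 and the y axis of board, either way round below 0.14 rad))), for 0.2 s.
2. the travel stop has been screwed round until its padded face looks at the cases (value of joint stop between 5.07 and 5.33 rad), for 0.2 s.
At the end, for the whole second after the job is handed in: Every case present stands upright and still flat on the board, its centre within 12 mm of the centre of one of the five outlines and its long side within 0.14 rad of the outline's; the stop rests at 5.2 within 0.13 rad, its padded face towards the cases (all of step 1 and all of step 2 and velocity of joint stop between -0.05 and 0.05 rad/s); the robot touches nothing.
It fails at once if the hand plane is pushed more than 30 mm from its place (distance of plane from where it was at the start of the episode above 0.03 m).
It fails at once if the mallet is pushed more than 30 mm from its place (distance of mallet from where it was at the start of the episode above 0.03 m).
It fails at once if the glue bottle is pushed more than 30 mm from its place (distance of glue from where it was at the start of the episode above 0.03 m).
Of case1, case2, case3, case4, case5 only 4 to 5 are there at a start; the rules pass over those that are not, and their reading is None.
At some moment in a run one of case1, case2, case3, case4, case5 may be knocked a few centimetres aside while the robot is not near it.
It also fails if it takes over 210 s, if anything falls off the work surface, if the arm or the gripper's body presses on something with over 40 N, if the wrist force passes 120 N, or if a joint passes its speed limit or range.

## Working session

There is one attempt and no reset: what is moved stays moved. The work goes in short steps, Python scripts to look and compute and a tool call to move; the robot and the scene stay as the last step left them, time stands still between calls to the robot, and variables do not carry over. Pictures are saved under pics/ and viewed, at most 14 in all, crops included, and the job is handed in when it is done.

Besides the shell and the picture viewer there is one more tool, called as name(argument=value, ...), one argument or row to a line, values as JSON. jog_arm: Moves the arm, as the interface text tells. Shifts and turns lie within -1 to 1; 1 stands for 0.4 m of shift or pi/2 rad of turn. Its arguments: {"type":"object","properties":{"series":{"type":"string"},"grip_force":{"type":"number"}},"required":["series"]}

```bash
mkdir -p pics; ls; cat > h.py <<'E'
import numpy as np, cv2
from rig import sense, capture, finish_job, regions_of, mark_of
def save(p,name,box=None,scale=1):
    im=p["img"]
    if box: r0,r1,c0,c1=box; im=im[r0:r1,c0:c1]
    im=cv2.resize(im,None,fx=scale,fy=scale,interpolation=cv2.INTER_CUBIC)
    cv2.imwrite("pics/"+name+".png",im[:,:,::-1])
def ray(p,rc,z):
    K=np.array(p["intrinsics"],float);D=np.array(p["dist_coeffs"],float)
    R=np.array(p["R"]);t=np.array(p["t"])
    uv=cv2.undistortPoints(np.array([[[rc[1],rc[0]]]],float),K,D)[0,0]
    d=R.T@np.array([uv[0],uv[1],1]);c=-R.T@t
    return c+d*(z-c[2])/d[2]
def proj(p,X):
    R=np.array(p["R"]);t=np.array(p["t"],float)
    q,_=cv2.projectPoints(np.atleast_2d(np.array(X,float)),cv2.Rodrigues(R)[0],t,np.array(p["intrinsics"],float),np.array(p["dist_coeffs"],float))
    return q[:,0]
E
python3 - <<'E'
from h import *
for n in("scene","top"):
    p=capture(n);save(p,n+"0",scale=1.4)
    R=np.array(p["R"]);print(n,(-R.T@np.array(p["t"])).round(0))
    for l in("board","case1","stop","stop_grip","stop_face","place1","place5","plane","mallet","glue"):
        for f in(regions_of,mark_of):
            try:
                for d in f(l,p):
                    print(l,f.__name__,np.round(d["point"],1),round(d["confidence"],2),ray(p,d["point"],0).round(0)[:2], d["region"].sum() if "region" in d else "")
            except Exception as e: print(l,f.__name__,e)
s=sense();print({k:np.round(v,3) for k,v in s.items()})
E
```

```text
pics
scene [1379. -566. 1275.]
board call [269.9 217.8] 0.96 [ 553. -204.] 6591
board call [221.5 389.8] 0.57 [701. 334.] 
board call [266.5 226. ] 0.56 [ 556. -178.] 
case1 call [177.5 317.4] 0.88 [417. 266.] 769
case1 call [170.3 364.4] 0.84 [481. 419.] 768
case1 call [230.2 314.9] 0.81 [595. 119.] 917
case1 call [140.1 348.5] 0.78 [330. 474.] 636
case1 call [166.8 408.5] 0.77 [554. 554.] 661
case1 call [198.6 286.6] 0.68 [437. 124.] 761
case1 call [146.7 297.3] 0.66 [253. 301.] 750
case1 call [204.2 286.8] 0.94 [457. 110.] 
case1 call [183.1 317. ] 0.89 [437. 249.] 
case1 call [236.  314.2] 0.86 [612. 104.] 
case1 call [176.6 363. ] 0.8 [502. 395.] 
case1 call [143.9 345.9] 0.78 [341. 453.] 
case1 call [173.9 404.3] 0.58 [572. 518.] 
case1 call [149.7 298.1] 0.56 [268. 294.] 
stop call [290.4 175.8] 0.65 [ 546. -337.] 764
stop call it knows: board, case, glue, mallet, place, plane, stop_face, stop_grip
stop_grip call [290.1 176.9] 0.59 [ 547. -334.] 741
stop_grip call [281.1 172.6] 0.73 [ 513. -330.] 
stop_face call [289.  176.6] 0.87 [ 543. -333.] 797
stop_face call [300.1 188.3]
[... 3073 characters left out ...]
401.] 
mallet call [186.7 417.5] 0.65 [ 638. -513.] 1171
mallet call [206.6 412.8] 0.92 [ 562. -493.] 
glue call [163.1 188.7] 0.9 [719. 354.] 360
glue call [168.8 189.9] 0.87 [697. 348.] 
{'time_s': np.float64(2.0), 'joints': array([ 1.063,  0.313,  1.498, -0.   ,  1.331, -0.223]), 'dq': array([ 0.001, -0.   , -0.   ,  0.002,  0.001,  0.001]), 'tau': array([-1.0000e-03, -4.1216e+01, -2.5990e+01, -0.0000e+00,  1.0000e-03,
       -0.0000e+00]), 'eef_pos': array([147.517, 503.856, 250.281]), 'ee_rot': array([ 0.   ,  0.142,  0.99 , -0.   ]), 'force': array([-0.43 ,  0.22 ,  0.327]), 'wrist_torque': array([ 0.013,  0.005, -0.007]), 'grip_force': np.float64(0.0), 'grip_width': np.float64(1.002)}
```

View pics/scene0.png

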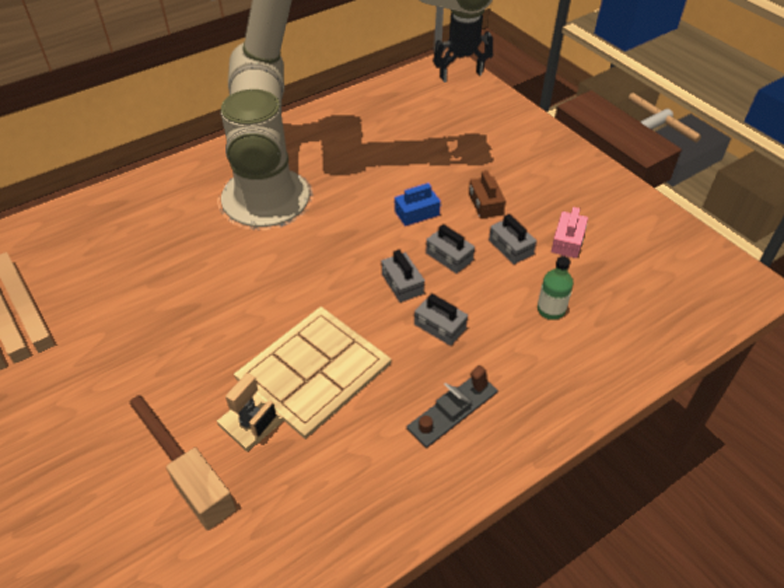

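View pics/top0.png

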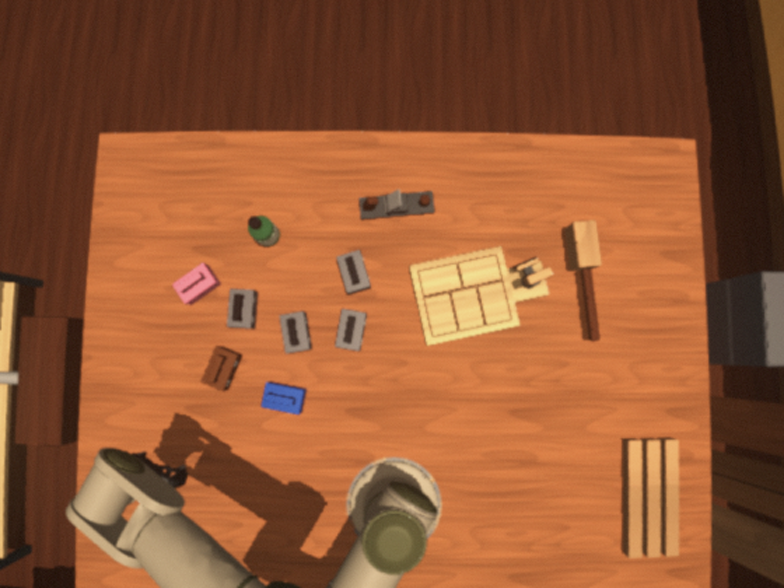

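The four grey cases, in the 1.4x top picture, are at (353,272), (350,329), (294,332) and (241,308). The blue (284,398), brown (221,368) and pink (195,284) boxes are look-alikes. The board is at (465,295), the stop at (533,272), and the plane, glue and mallet stand clear of the job. Next I'll go in for a close wrist view.

```bash
cat >> h.py <<'E'
from scipy.spatial.transform import Rotation as Ro
def rel(x,y,z,yaw,base=None):
    """tool down; yaw = world heading of tool y (mod pi). prints shift & turn in units"""
    s=sense();w=s["ee_rot"];R=Ro.from_quat([w[1],w[2],w[3],w[0]])
    d=R.inv().apply(np.array([x,y,z])-s["eef_pos"])/400
    out=[]
    for k in range(-2,3):
        yy=yaw+k*np.pi
        Y=np.array([np.cos(yy),np.sin(yy),0]);Z=np.array([0,0,-1.]);X=np.cross(Y,Z)
        G=Ro.from_matrix(np.c_[X,Y,Z])
        rv=(R.inv()*G).as_rotvec()
        out.append(rv)
    out.sort(key=lambda r:np.linalg.norm(r))
    cur=R.as_matrix()[:,1]
    print("pos",s["eef_pos"].round(1),"yaw_y",round(np.arctan2(cur[1],cur[0]),3),"j6",round(s["joints"][5],3),"j1",round(s["joints"][0],3),"t",round(s["time_s"],2))
    print(" shift",d.round(4),"turn",(out[0]/(np.pi/2)).round(4),"alt",(out[2]/(np.pi/2)).round(4))
E
python3 -c "
from h import *
rel(450,270,380,1.5);rel(400,280,380,1.29)"
```

```text
pos [147.5 503.9 250.3] yaw_y 1.286 j6 -0.223 j1 1.063 t 2.0
 shift [-0.89   -0.3486 -0.3243] turn [-0.      0.     -0.1362] alt [-0.      0.     -0.1362]
pos [147.5 503.9 250.3] yaw_y 1.286 j6 -0.223 j1 1.063 t 2.0
 shift [-0.763  -0.3598 -0.3243] turn [-0.      0.     -0.0025] alt [-0.      0.     -0.0025]
```

jog_arm(
  series="-0.89 -0.35 -0.32 0 0 0 1;-0.89 -0.35 -0.32 0 0 0 1;-0.89 -0.35 -0.32 0 0 0 1;-0.89 -0.35 -0.32 0 0 0 1;-0.89 -0.35 -0.32 0 0 0 1;-0.89 -0.35 -0.32 0 0 0 1;-0.89 -0.35 -0.32 0 0 0 1;-0.89 -0.35 -0.32 0 0 0 1;-0.89 -0.35 -0.32 0 0 0 1;-0.89 -0.35 -0.32 0 0 0 1",
)

```text
time_s: 3.25
eef_pos: [449.0, 270.2, 378.1]
ee_rot: [-0.0, 0.141, 0.99, -0.0]
force: [-0.5, -0.3, 0.6]
grip_width: 0.994
grip_force: 0.0
```

```bash
python3 - <<'E'
from h import *
p=capture("wrist");save(p,"w1",scale=1.4)
R=np.array(p["R"]);print((-R.T@np.array(p["t"])).round(0))
for d in regions_of("case1",p): print(np.round(d["point"]),round(d["confidence"],2),d["region"].sum(),ray(p,d["point"],50).round())
rel(530,-180,380,1.29)
E
```

```text
[372. 292. 501.]
[279. 213.] 0.94 3151 [591. 123.  50.]
[156. 269.] 0.93 3604 [436. 259.  50.]
[188. 468.] 0.88 4250 [557. 515.  50.]
[ 27. 249.] 0.75 4445 [278. 281.  50.]
[ 46. 387.] 0.65 5041 [346. 439.  50.]
[187. 179.] 0.64 3756 [442. 126.  50.]
[165. 375.] 0.61 3891 [489. 393.  50.]
pos [449.2 270.  378.3] yaw_y 1.287 j6 -0.97 j1 0.317 t 3.35
 shift [-0.5086 -1.0237 -0.0043] turn [-0.     -0.0001 -0.0018] alt [-0.     -0.0001 -0.0018]
```

View pics/w1.png

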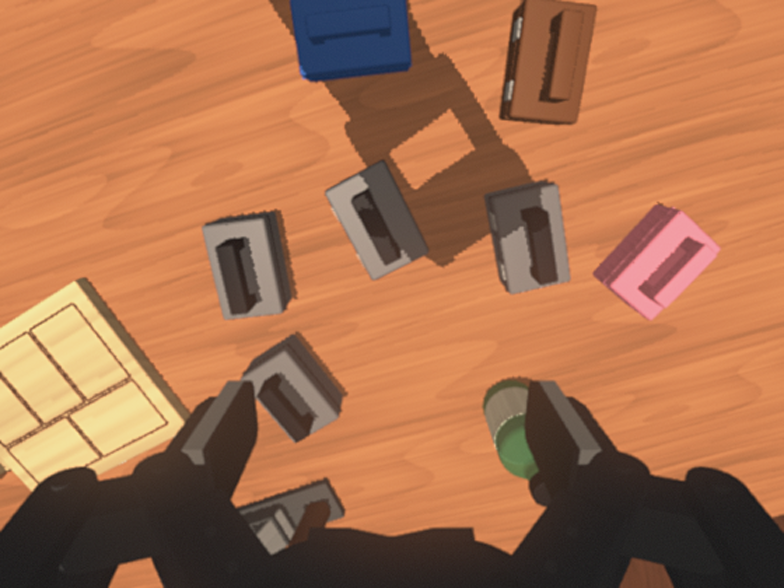

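The wrist picture (1.4x) shows the same four grey cases, at (245,265), (377,220), (528,237) and (293,388). Blue (350,40), brown (548,60) and pink (657,262) are the look-alikes. I'll fit the case poses from the masks, then look at the board.

```bash
cat >> h.py <<'E'
from scipy.optimize import minimize
def boxpts(x,y,yaw,lx,ly,z0,z1):
    c,s=np.cos(yaw),np.sin(yaw)
    return [(x+c*a*lx/2-s*b*ly/2,y+s*a*lx/2+c*b*ly/2,z) for a in(-1,1) for b in(-1,1) for z in(z0,z1)]
def sil(p,x,y,yaw,zb=0,parts=((100,64,0,50),(68,18,50,84))):
    m=np.zeros(p["img"].shape[:2],np.uint8)
    for lx,ly,a,b in parts:
        h=cv2.convexHull(proj(p,boxpts(x,y,yaw,lx,ly,a+zb,b+zb)).astype(np.float32))
        cv2.fillConvexPoly(m,np.round(h*16).astype(np.int32),1,shift=4)
    return m>0
def fit(p,mask,x,y,zb=0,yaws=np.arange(0,np.pi,np.pi/8),**k):
    def f(v):
        s=sil(p,v[0],v[1],v[2]/30,zb,**k)
        return 1-(s&mask).sum()/max(1,(s|mask).sum())
    best=None
    for a in yaws:
        S=np.array([[x,y,a*30],[x+15,y,a*30],[x,y+15,a*30],[x,y,a*30+9]])
        r=minimize(f,S[0],method="Nelder-Mead",options=dict(initial_simplex=S,xatol=.2,fatol=1e-4))
        if best is None or r.fun<best.fun: best=r
    return np.array([best.x[0],best.x[1],best.x[2]/30%np.pi]),1-best.fun
def cases(p,zb=0,near=None,conf=.4):
    out=[]
    for d in regions_of("case1",p):
        if d["confidence"]<conf: continue
        w=ray(p,d["point"],40+zb)
        if near is not None and np.hypot(*(w[:2]-near))>60: continue
        m=d["region"].astype(bool);hsv=cv2.cvtColor(p["img"],cv2.COLOR_RGB2HSV)
        v,i=fit(p,m,w[0],w[1],zb)
        out.append((v,i));print(" case",v.round(3),"iou",round(i,3),"sat",np.median(hsv[m][:,1]),"px",np.round(d["point"]),m.sum())
    return out
E
python3 - <<'E'
from h import *
for n in("wrist","top"): print(n);cases(capture(n))
E
```

```text
wrist
 case [564.055 525.131   2.182] iou 0.958 sat 109.0 px [188. 470.] 4234
 case [272.233 285.211   1.391] iou 0.967 sat 154.0 px [ 27. 252.] 4438
 case [345.009 447.999   2.782] iou 0.948 sat 150.0 px [ 43. 391.] 5024
 case [ 483.427 -127.629    3.024] iou 0.331 sat 104.0 px [281.  53.] 13320
 case [500.865 399.138   3.111] iou 0.954 sat 59.0 px [166. 376.] 3885
 case [5.98998e+02 1.10290e+02 2.82000e-01] iou 0.902 sat 75.0 px [280. 213.] 3166
 case [448.773 114.6     2.993] iou 0.941 sat 48.0 px [189. 178.] 3793
top
 case [4.39276e+02 2.55907e+02 2.14000e-01] iou 0.834 sat 73.0 px [237. 213.] 502
 case [356.169 430.204   1.138] iou 0.487 sat 164.0 px [258. 163.] 306
 case [5.97953e+02 1.08101e+02 3.42000e-01] iou 0.904 sat 62.0 px [196. 252.] 500
 case [447.75  111.849   3.018] iou 0.935 sat 62.0 px [234. 250.] 531
 case [280.158 260.288   0.596] iou 0.538 sat 98.0 px [285. 207.] 330
 case [564.509 521.784   2.164] iou 0.788 sat 108.0 px [202. 141.] 510
```

jog_arm(
  series="-0.48 -1 0 0 0 0 1;-0.48 -1 0 0 0 0 1;-0.48 -1 0 0 0 0 1;-0.48 -1 0 0 0 0 1;-0.48 -1 0 0 0 0 1;-0.48 -1 0 0 0 0 1;-0.48 -1 0 0 0 0 1;-0.48 -1 0 0 0 0 1;-0.48 -1 0 0 0 0 1;-0.48 -1 0 0 0 0 1",
)

```text
time_s: 4.8
eef_pos: [521.7, -167.0, 378.7]
ee_rot: [0.0, 0.141, 0.99, -0.0]
force: [-0.0, -0.9, -0.3]
grip_width: 0.999
grip_force: 0.0
```

```bash
python3 - <<'E'
from h import *
p=capture("wrist");save(p,"w2",scale=1.4)
for l in("place1","stop_grip","stop_face","board"):
  for d in mark_of(l,p): print(l,np.round(d["point"]),round(d["confidence"],2),ray(p,d["point"],dict(p=18,b=0).get(l[0],110 if "grip" in l else 52)).round())
for d in regions_of("board",p): print(np.round(d["point"]),d["confidence"],d["region"].sum())
rel(500,300,380,1.29)
E
```

```text
place1 [189. 324.] 0.95 [ 585. -116.   18.]
place1 [154. 265.] 0.85 [ 510. -185.   18.]
place1 [174. 220.] 0.75 [ 520. -258.   18.]
place1 [222. 261.] 0.68 [ 609. -222.   18.]
place1 [127. 309.] 0.61 [ 491. -115.   18.]
stop_grip [256. 156.] 0.96 [ 584. -353.  110.]
stop_face [262. 194.] 0.85 [ 629. -332.   52.]
board [171. 276.] 0.9 [ 541. -179.    0.]
[180. 263.] 0.85 28751
[250. 172.] 0.73 2314
pos [ 521.7 -167.8  378.5] yaw_y 1.287 j6 -1.812 j1 -0.525 t 5.1
 shift [ 0.38    1.1075 -0.004 ] turn [-0.      0.0002 -0.0021] alt [-0.      0.0002 -0.0021]
```

View pics/w2.png

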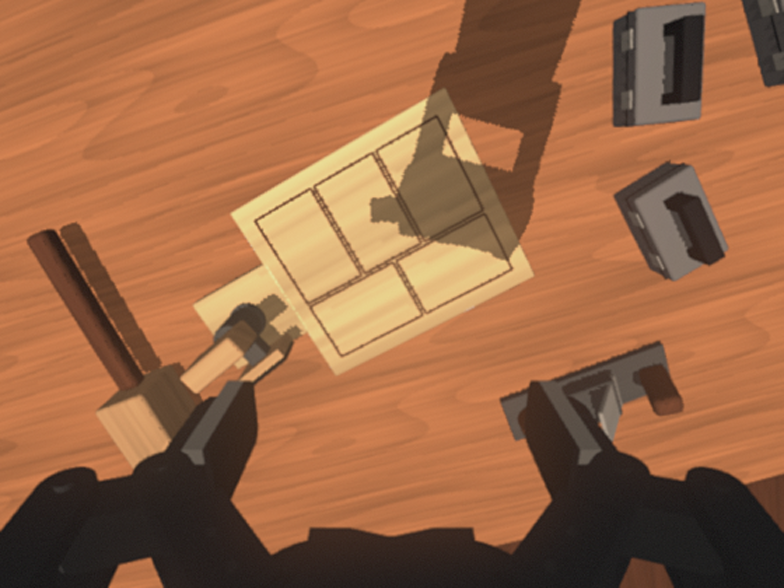

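The wrist picture shows the board's corners (1.4x) at (232,213), (445,90), (532,274) and (335,374). The outlines' outer corners are at (257,220), (437,116), (512,268) and (341,356). The stop's bar is at (218,358), with the mallet head close by at (150,415). I'll fit the board from these.

```bash
cat >> h.py <<'E'
def bw(B,x,y):
    c,s=np.cos(B[2]),np.sin(B[2]);return np.array([B[0]+c*x-s*y,B[1]+s*x+c*y])
PL={1:(-36,-72),2:(-36,0),3:(-36,72),4:(54,-54),5:(54,54)}
E
python3 - <<'E'
from h import *
from scipy.optimize import least_squares
p=capture("wrist")
g=cv2.cvtColor(p["img"],cv2.COLOR_RGB2GRAY)
px=np.array([(232,213),(445,90),(532,274),(335,374),(257,220),(437,116),(512,268),(341,356)],np.float32)/1.4
M=[(-107.5,-125),(-107.5,125),(107.5,125),(107.5,-125),(-88,-106),(-88,106),(88,106),(88,-106)]
q=cv2.cornerSubPix(g,px.reshape(-1,1,2).copy(),(3,3),(-1,-1),(3,50,.01))[:,0]
for nm,P in(("raw",px),("sub",q)):
    W=np.array([ray(p,(v,u),18)[:2] for u,v in P])
    f=lambda B:(np.array([bw(B,*m) for m in M])-W).ravel()
    r=least_squares(f,[541,-179,-.1],loss="soft_l1");print(nm,r.x.round(3),f(r.x).round(1))
B=r.x
p2=capture("top")
for X in (B,):
  for k,v in PL.items(): print(k,bw(X,*v).round(1))
  print("stop",bw(X,0,-174).round(1))
for l in("place1",):
  for pic in(p2,p):
    for d in mark_of(l,pic): print(ray(pic,d["point"],18).round(0)[:2],round(d["confidence"],2))
for pic in(p2,p):
  for d in mark_of("stop_grip",pic)+mark_of("stop_face",pic): print("stop",np.round(d["point"]),round(d["confidence"],2),ray(pic,d["point"],110).round(0)[:2],ray(pic,d["point"],52).round(0)[:2])
print("cases");cases(p2);cases(p)
rel(449,114,250,3.0+np.pi/2)
E
```

```text
raw [ 5.43114e+02 -1.80623e+02  2.19000e-01] [-1.1 -3.1 -3.3  1.   3.1  3.5  3.6 -0.2 -0.4 -2.6 -0.9  0.1  0.8  0.1
  0.1  0.3]
sub [ 5.42836e+02 -1.80082e+02  2.22000e-01] [-0.1 -1.5 -1.4  0.8  1.1  1.7  1.5 -0.9  0.1 -0.   0.1  0.4 -0.7 -0.2
 -0.3 -0.1]
1 [ 523.5 -258.2]
2 [ 507.7 -188. ]
3 [ 491.9 -117.8]
4 [ 607.4 -220.9]
5 [ 583.7 -115.5]
stop [ 581.1 -349.8]
[ 510. -195.] 0.9
[ 498. -122.] 0.9
[ 521. -270.] 0.69
[ 610. -213.] 0.62
[ 602. -125.] 0.58
[ 487. -117.] 0.81
[ 609. -222.] 0.8
[ 523. -262.] 0.78
[ 587. -118.] 0.77
[ 507. -184.] 0.68
stop [194. 346.] 0.32 [ 589. -221.] [ 598. -231.]
stop [198. 340.] 0.4 [ 578. -200.] [ 586. -209.]
stop [254. 158.] 0.84 [ 581. -349.] [ 601. -379.]
stop [174. 275.] 0.46 [ 523. -174.] [ 535. -178.]
stop [260. 199.] 0.56 [ 604. -301.] [ 627. -324.]
cases
 case [561.88  521.368   2.155] iou 0.896 sat 109.0 px [204. 139.] 579
 case [5.03725e+02 3.97847e+02 2.60000e-02] iou 0.858 sat 70.0 px [221. 175.] 536
 case [445.938 113.548   3.   ] iou 0.901 sat 59.0 px [236. 251.] 512
 case [4.37983e+02 2.53855e+02 2.59000e-01] iou 0.868 sat 62.0 px [239. 214.] 520
 case [346.446 446.883   2.634] iou 0.852 sat 174.0 px [262. 158.] 554
 case [271.936 281.952   1.406] iou 0.903 sat 132.0 px [285. 204.] 568
 case [449.232 112.859   2.978] iou 0.947 sat 43.0 px [ 46. 474.] 5411
 case [4.39406e+02 2.60593e+02 1.91000e-01] iou 0.986 sat 35.0 px [ 24. 548.] 1290
 case [5.99429e+02 1.09293e+02 3.40000e-01] iou 0.925 sat 60.0 px [158. 481.] 4363
pos [ 521.7 -168.4  378.3] yaw_y 1.286 j6 -1.812 j1 -0.526 t 5.6
 shift [0.3729 0.6265 0.3207] turn [-0.     -0.     -0.0912] alt [-0.      0.      1.9088]
```

jog_arm(
  series="0.373 0.626 0.44 0 0 -0.082 1;0.373 0.626 0.44 0 0 -0.082 1;0.373 0.626 0.44 0 0 -0.082 1;0.373 0.626 0.44 0 0 -0.082 1;0.373 0.626 0.44 0 0 -0.082 1;0.373 0.626 0.44 0 0 -0.082 1;0.373 0.626 0.44 0 0 -0.082 1;0.373 0.626 0.44 0 0 -0.082 1;0.373 0.626 0.6 0 0 -0.082 0.5;0.373 0.626 0.75 0 0 -0.082 0.5;0.373 0.626 0.75 0 0 -0.082 0.5;0.373 0.626 0.75 0 0 -0.082 0.5",
  grip_force=50,
)

```text
time_s: 7.1
eef_pos: [450.6, 113.3, 80.7]
ee_rot: [0.002, 0.078, 0.997, 0.0]
force: [0.5, -0.4, 1.1]
grip_width: 0.754
grip_force: 0.0
```

```bash
python3 - <<'E'
from h import *
rel(449,113.5,78,2.985+np.pi/2)
p=capture("wrist");save(p,"w3")
E
```

```text
pos [450.6 113.3  80.7] yaw_y 1.414 j6 -1.42 j1 -0.007 t 7.1
 shift [ 0.0041 -0.0002  0.0067] turn [ 0.0003  0.0023 -0.0002] alt [ 3.7000e-03 -5.0000e-04  1.9998e+00]
```

View pics/w3.png

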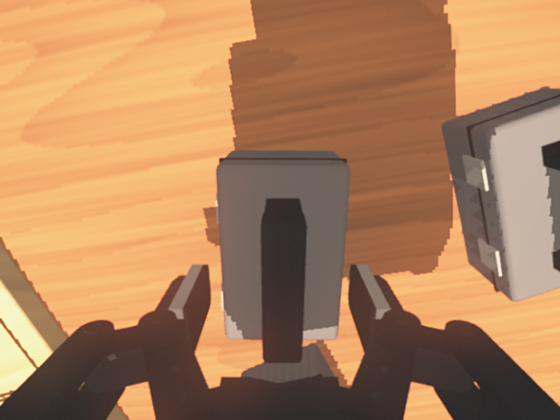

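The grey case's handle is centred between the pads at (283,280), with the pads at (190,290) and (368,290). I'll close and lift.

jog_arm(
  series="0 0 0.005 0 0 0 -1;0 0 0.005 0 0 0 -1;0 0 0.005 0 0 0 -1;0 0 0.005 0 0 0 -1;0 0 0.005 0 0 0 -1;0 0 0.005 0 0 0 -1;0 0 -0.1 0 0 0 -1;0 0 -0.25 0 0 0 -1;0 0 -0.4 0 0 0 -1;0 0 -0.4 0 0 0 -1",
)

```text
time_s: 8.4
eef_pos: [450.2, 113.9, 241.8]
ee_rot: [0.004, 0.078, 0.997, 0.0]
force: [0.3, -1.4, -4.7]
grip_width: 0.199
grip_force: 50.5
```

```bash
python3 - <<'E'
from h import *
print(sense()["grip_width"])
for k in(3,1): x,y=bw((542.8,-180.1,.222),*PL[k]); rel(x,y,200,.222+np.pi/2)
E
```

```text
0.19875337968705892
pos [450.2 113.9 241.8] yaw_y 1.415 j6 -1.42 j1 -0.005 t 8.4
 shift [-0.1919 -0.5563  0.1054] turn [-2.000e-04  4.900e-03 -2.405e-01] alt [-2.000e-04  4.900e-03 -2.405e-01]
pos [450.2 113.9 241.8] yaw_y 1.415 j6 -1.42 j1 -0.005 t 8.4
 shift [-0.3247 -0.8909  0.1061] turn [-2.000e-04  4.900e-03 -2.405e-01] alt [-2.000e-04  4.900e-03 -2.405e-01]
```

jog_arm(
  series="-0.192 -0.556 0.08 0 0.005 -0.24 -1;-0.192 -0.556 0.08 0 0.005 -0.24 -1;-0.192 -0.556 0.08 0 0.005 -0.24 -1;-0.192 -0.556 0.08 0 0.005 -0.24 -1;-0.192 -0.556 0.08 0 0.005 -0.24 -1;-0.192 -0.556 0.08 0 0.005 -0.24 -1;-0.192 -0.556 0.08 0 0.005 -0.24 -1;-0.192 -0.556 0.2 0 0.005 -0.24 -1;-0.192 -0.556 0.3 0 0.005 -0.24 -1;-0.192 -0.556 0.34 0 0.005 -0.24 -1;-0.192 -0.556 0.34 0 0.005 -0.24 -1",
)

```text
time_s: 9.78
eef_pos: [489.8, -116.5, 101.6]
ee_rot: [-0.005, -0.111, 0.994, 0.001]
force: [-0.2, 1.0, -2.3]
grip_width: 0.202
grip_force: 50.7
```

```bash
python3 - <<'E'
from h import *
x,y=bw((542.8,-180.1,.222),*PL[3]); rel(x,y,98,.222+np.pi/2)
E
```

```text
pos [ 489.8 -116.5  101.6] yaw_y 1.793 j6 -2.256 j1 -0.465 t 9.78
 shift [-0.0044 -0.0043  0.0089] turn [ 0.0019 -0.0059  0.0003] alt [ 0.0019 -0.0059  0.0003]
```

jog_arm(
  series="-0.004 -0.004 0.009 0.002 -0.006 0 -1;-0.004 -0.004 0.013 0.002 -0.006 0 -1;-0.004 -0.004 0.013 0.002 -0.006 0 -0.2;-0.004 -0.004 0.013 0.002 -0.006 0 0.2;-0.004 -0.004 0.013 0.002 -0.006 0 0.2;-0.004 -0.004 -0.1 0.002 -0.006 0 0.2;-0.004 -0.004 -0.25 0.002 -0.006 0 0.2;-0.004 -0.004 -0.4 0.002 -0.006 0 0.2;-0.004 -0.004 -0.5 0.002 -0.006 0 0.2;-0.004 -0.004 -0.5 0.002 -0.006 0 0.2",
)

```text
time_s: 11.02
eef_pos: [494.4, -119.2, 305.2]
ee_rot: [0.004, -0.11, 0.994, -0.002]
force: [-0.3, 1.2, -1.2]
grip_width: 0.602
grip_force: 0.0
```

```bash
cat >> h.py <<'E'
B=np.array((542.8,-180.1,.222))
def onboard(v):
    c,s=np.cos(B[2]),np.sin(B[2]);d=v[:2]-B[:2];return np.array([c*d[0]+s*d[1],-s*d[0]+c*d[1],(v[2]-B[2]+np.pi/2)%np.pi-np.pi/2]).round(3)
E
python3 - <<'E'
from h import *
print(sense()["grip_width"])
p=capture("wrist")
for zb in(0,18):
  for v,i in cases(p,zb): print(zb,onboard(v))
rel(599.2,109,200,.335+np.pi/2)
E
```

```text
0.6017285319569851
 case [4.39145e+02 2.60655e+02 1.97000e-01] iou 0.96 sat 54.0 px [198. 550.] 1605
 case [5.99833e+02 1.10132e+02 3.29000e-01] iou 0.904 sat 65.0 px [277. 431.] 4632
 case [ 4.93887e+02 -1.18030e+02  2.22000e-01] iou 0.953 sat 59.0 px [168. 281.] 5428
0 [-4.06600e+00  4.52762e+02 -2.50000e-02]
0 [1.19537e+02 2.70552e+02 1.07000e-01]
0 [-34.046  71.317   0.   ]
 case [4.35944e+02 2.44987e+02 1.94000e-01] iou 0.94 sat 54.0 px [198. 550.] 1605
 case [5.93736e+02 1.00284e+02 3.64000e-01] iou 0.831 sat 65.0 px [277. 431.] 4632
 case [ 4.91281e+02 -1.19262e+02  2.26000e-01] iou 0.965 sat 59.0 px [168. 281.] 5428
18 [-1.06370e+01  4.38182e+02 -2.80000e-02]
18 [1.11421e+02 2.62288e+02 1.42000e-01]
18 [-3.6859e+01  7.0689e+01  4.0000e-03]
pos [ 493.3 -118.8  301. ] yaw_y 1.792 j6 -2.259 j1 -0.467 t 11.18
 shift [-0.3831  0.4976  0.2525] turn [-0.0002  0.     -0.0726] alt [-0.0002  0.     -0.0726]
```

jog_arm(
  series="-0.383 0.499 0.25 0 0 -0.073 0.5;-0.383 0.499 0.25 0 0 -0.073 0.5;-0.383 0.499 0.25 0 0 -0.073 0.5;-0.383 0.499 0.25 0 0 -0.073 0.5;-0.383 0.499 0.25 0 0 -0.073 0.5;-0.383 0.499 0.25 0 0 -0.073 0.5;-0.383 0.499 0.25 0 0 -0.073 0.5;-0.383 0.499 0.4 0 0 -0.073 0.5;-0.383 0.499 0.5 0 0 -0.073 0.5;-0.383 0.499 0.55 0 0 -0.073 0.5;-0.383 0.499 0.555 0 0 -0.073 0.5;-0.383 0.499 0.555 0 0 -0.073 0.5",
)

```text
time_s: 12.68
eef_pos: [600.5, 108.3, 81.7]
ee_rot: [0.002, -0.167, 0.986, -0.001]
force: [-0.0, -0.3, 0.2]
grip_width: 0.746
grip_force: 0.0
```

```bash
python3 - <<'E'
from h import *
rel(599.5,109.5,78.5,.335+np.pi/2)
p=capture("wrist");save(p,"w4",(140,420,60,500),.7)
E
```

```text
pos [600.5 108.3  81.7] yaw_y 1.905 j6 -1.917 j1 -0.013 t 12.68
 shift [0.0014 0.0036 0.008 ] turn [-0.0017  0.0023 -0.0002] alt [-0.0017  0.0023 -0.0002]
```

View pics/w4.png

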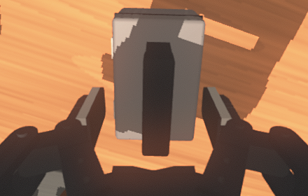

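The handle is centred between the pads (crop ~(157,100)). Closing.

jog_arm(
  series="0.001 0.003 0.008 0 0 0 -1;0.001 0.003 0.008 0 0 0 -1;0.001 0.003 0.008 0 0 0 -1;0.001 0.003 0.008 0 0 0 -1;0.001 0.003 0.008 0 0 0 -1;0.001 0.003 0.008 0 0 0 -1;0 0 -0.1 0 0 0 -1;0 0 -0.25 0 0 0 -1;0 0 -0.4 0 0 0 -1;0 0 -0.4 0 0 0 -1",
)

```text
time_s: 13.98
eef_pos: [600.7, 109.4, 244.1]
ee_rot: [0.005, -0.167, 0.986, -0.001]
force: [0.2, 0.1, -5.9]
grip_width: 0.198
grip_force: 50.0
```

```bash
python3 - <<'E'
from h import *
print(sense()["grip_width"])
x,y=bw(B,*PL[5]); rel(x,y,100,.222)
E
```

```text
0.19782432551126067
pos [600.7 109.4 244.1] yaw_y 1.907 j6 -1.917 j1 -0.011 t 13.97
 shift [ 0.2289 -0.5153  0.3606] turn [-0.0063  0.0024 -0.9275] alt [0.0025 0.0065 1.0725]
```

jog_arm(
  series="0.229 -0.515 0.08 0 0 0.3 -1;0.229 -0.515 0.08 0 0 0.6 -1;0.229 -0.515 0.08 0 0.004 0.9 -1;0.229 -0.515 0.08 0.003 0.006 1 -1;0.229 -0.515 0.08 0.003 0.006 1 -1;0.229 -0.515 0.08 0.003 0.006 1 -1;0.229 -0.515 0.08 0.003 0.006 1 -1;0.229 -0.515 0.08 0.003 0.006 1 -1;0.229 -0.515 0.08 0.003 0.006 1 -1;0.229 -0.515 0.08 0.003 0.006 1 -1;0.229 -0.515 0.2 0.003 0.006 1 -1;0.229 -0.515 0.3 0.003 0.006 1 -1;0.229 -0.515 0.3 0.003 0.006 1 -1",
)

```text
time_s: 15.6
eef_pos: [579.3, -114.7, 116.9]
ee_rot: [-0.006, 0.578, 0.816, -0.004]
force: [-0.5, 0.0, -4.0]
grip_width: 0.204
grip_force: 50.6
```

```bash
python3 - <<'E'
from h import *
x,y=bw(B,*PL[5]); rel(x,y,98,.222)
E
```

```text
pos [ 579.3 -114.7  116.9] yaw_y 0.337 j6 -0.727 j1 -0.392 t 15.6
 shift [-0.0058  0.0101  0.0472] turn [-0.0087 -0.0036  0.0732] alt [-0.0087 -0.0036  0.0732]
```

jog_arm(
  series="-0.006 0.01 0.01 -0.009 -0.004 0.073 -1;-0.006 0.01 0.035 -0.009 -0.004 0.073 -1;-0.006 0.01 0.035 -0.009 -0.004 0.073 -1;-0.006 0.01 0.035 -0.009 -0.004 0.073 -1",
)

```text
time_s: 16.1
eef_pos: [585.7, -116.5, 106.8]
ee_rot: [0.004, 0.624, 0.781, 0.001]
force: [0.1, 0.2, -4.6]
grip_width: 0.197
grip_force: 50.6
```

```bash
python3 - <<'E'
from h import *
x,y=bw(B,*PL[5]); rel(x,y,98,.222)
E
```

```text
pos [ 585.7 -116.5  106.8] yaw_y 0.222 j6 -0.614 j1 -0.392 t 16.1
 shift [ 0.0036 -0.0047  0.0221] turn [0.0045 0.0034 0.0003] alt [0.0045 0.0034 0.0003]
```

jog_arm(
  series="0.003 -0.003 0.015 0.002 0.002 0 -1;0.003 -0.003 0.022 0.002 0.002 0 -1;0.003 -0.003 0.026 0.002 0.002 0 -1;0.003 -0.003 0.026 0.002 0.002 0 -0.2;0.003 -0.003 0.026 0.002 0.002 0 0.2;0.003 -0.003 0.026 0.002 0.002 0 0.2;0.003 -0.003 -0.1 0.002 0.002 0 0.2;0.003 -0.003 -0.25 0.002 0.002 0 0.2;0.003 -0.003 -0.4 0.002 0.002 0 0.2;0.003 -0.003 -0.5 0.002 0.002 0 0.2;0.003 -0.003 -0.5 0.002 0.002 0 0.2",
)

```text
time_s: 17.48
eef_pos: [583.3, -115.0, 310.0]
ee_rot: [0.005, 0.625, 0.781, 0.002]
force: [-0.6, -0.6, -0.6]
grip_width: 0.596
grip_force: 0.0
```

```bash
python3 - <<'E'
from h import *
p=capture("wrist")
for v,i in cases(p,18): print(onboard(v))
p=capture("top")
for v,i in cases(p): pass
rel(439.2,259,250,.2+np.pi/2)
E
```

```text
case [ 4.90590e+02 -1.18703e+02  2.74000e-01] iou 0.938 sat 44.0 px [157. 198.] 5603
 case [ 584.445 -117.85     1.793] iou 0.957 sat 52.0 px [173. 279.] 5215
[-3.7410e+01  7.1386e+01  5.2000e-02]
[54.329 51.553 -1.571]
 case [500.793 397.41    3.025] iou 0.907 sat 72.0 px [220. 171.] 568
 case [562.926 524.31    2.22 ] iou 0.919 sat 110.0 px [204. 141.] 593
 case [4.39139e+02 2.56056e+02 1.30000e-01] iou 0.892 sat 64.0 px [240. 213.] 539
 case [287.467 286.906   1.828] iou 0.46 sat 127.0 px [281. 198.] 287
 case [345.739 446.173   2.744] iou 0.935 sat 174.0 px [262. 158.] 628
 case [571.953 -94.18    2.125] iou 0.297 sat 84.0 px [197. 310.] 164
pos [ 582.3 -114.7  305. ] yaw_y 0.221 j6 -0.613 j1 -0.392 t 17.68
 shift [ 0.9901 -0.1445  0.1366] turn [ 6.000e-04  1.200e-03 -9.866e-01] alt [ 6.000e-04  1.200e-03 -9.866e-01]
```

jog_arm(
  series="0.99 -0.145 0.137 0 0 -0.985 0.5;0.99 -0.145 0.137 0 0 -0.985 0.5;0.99 -0.145 0.137 0 0 -0.985 0.5;0.99 -0.145 0.137 0 0 -0.985 0.5;0.99 -0.145 0.137 0 0 -0.985 0.5;0.99 -0.145 0.137 0 0 -0.985 0.5;0.99 -0.145 0.137 0 0 -0.985 0.5;0.99 -0.145 0.137 0 0 -0.985 0.5;0.99 -0.145 0.137 0 0 -0.985 0.5;0.99 -0.145 0.137 0 0 -0.985 0.5;0.99 -0.145 0.137 0 0 -0.985 0.5",
)

```text
time_s: 19.05
eef_pos: [439.3, 258.6, 250.1]
ee_rot: [0.002, -0.098, 0.995, -0.001]
force: [0.7, -1.0, 0.1]
grip_width: 0.75
grip_force: 0.0
```

```bash
python3 - <<'E'
from h import *
p=capture("wrist")
for v,i in cases(p):
  if 300<v[0]<540 and 200<v[1]<330: rel(v[0],v[1],78.5,v[2]+np.pi/2)
E
```

```text
case [501.533 399.489   3.1  ] iou 0.756 sat 65.0 px [246. 396.] 5280
 case [4.41213e+02 2.57659e+02 1.98000e-01] iou 0.959 sat 53.0 px [182. 280.] 6518
 case [271.845 283.721   1.398] iou 0.983 sat 155.0 px [ 26. 348.] 6351
 case [549.463 521.712   1.485] iou 0.674 sat 111.0 px [310. 484.] 4670
 case [347.3   448.336   2.781] iou 0.935 sat 156.0 px [125. 480.] 8772
pos [439.4 258.6 250.3] yaw_y 1.767 j6 -1.464 j1 0.303 t 19.15
 shift [-0.0025 -0.0024  0.4296] turn [-0.0013  0.0021 -0.0006] alt [-0.0013  0.0021 -0.0006]
```

jog_arm(
  series="-0.003 -0.002 0.15 0 0 0 0.5;-0.003 -0.002 0.3 0 0 0 0.5;-0.003 -0.002 0.4 0 0 0 0.5;-0.003 -0.002 0.43 0 0 0 0.5;-0.003 -0.002 0.43 0 0 0 0.5;-0.003 -0.002 0.43 0 0 0 0;-0.003 -0.002 0.43 0 0 0 -1;-0.003 -0.002 0.43 0 0 0 -1;-0.003 -0.002 0.43 0 0 0 -1;-0.003 -0.002 0.43 0 0 0 -1;-0.003 -0.002 0.43 0 0 0 -1;-0.003 -0.002 0.43 0 0 0 -1;-0.003 -0.002 0.3 0 0 0 -1;-0.003 -0.002 0.15 0 0 0 -1;-0.003 -0.002 0 0 0 0 -1;-0.003 -0.002 0 0 0 0 -1;-0.003 -0.002 0 0 0 0 -1",
)

```text
time_s: 21.28
eef_pos: [440.1, 258.0, 249.1]
ee_rot: [0.001, -0.099, 0.995, -0.001]
force: [0.4, 0.3, -4.4]
grip_width: 0.199
grip_force: 50.9
```

```bash
python3 - <<'E'
from h import *
print(sense()["grip_width"])
x,y=bw(B,*PL[2]); rel(x,y,100,.222+np.pi/2)
E
```

```text
0.1992867412325808
pos [440.1 258.  249.1] yaw_y 1.768 j6 -1.466 j1 0.301 t 21.27
 shift [ 0.0533 -1.1256  0.3753] turn [-0.0015  0.0007 -0.0157] alt [-0.0015  0.0007 -0.0157]
```

jog_arm(
  series="0.053 -1 0 0 0 -0.016 -1;0.053 -1 0 0 0 -0.016 -1;0.053 -1 0 0 0 -0.016 -1;0.053 -1 0 0 0 -0.016 -1;0.053 -1 0 0 0 -0.016 -1;0.053 -1 0 0 0 -0.016 -1;0.053 -1 0 0 0 -0.016 -1;0.053 -1 0 0 0 -0.016 -1;0.053 -1 0 0 0 -0.016 -1",
)

```text
time_s: 22.4
eef_pos: [498.0, -137.3, 249.9]
ee_rot: [0.001, -0.111, 0.994, 0.0]
force: [0.4, 0.2, -4.1]
grip_width: 0.2
grip_force: 51.0
```

```bash
python3 - <<'E'
from h import *
x,y=bw(B,*PL[2]); rel(x,y,98,.222+np.pi/2)
E
```

```text
pos [ 498.  -137.3  249.9] yaw_y 1.794 j6 -2.291 j1 -0.497 t 22.4
 shift [ 0.005  -0.1291  0.3798] turn [0.0001 0.0011 0.0006] alt [0.0001 0.0011 0.0006]
```

jog_arm(
  series="0.005 -0.129 0.05 0 0 0 -1;0.005 -0.129 0.2 0 0 0 -1;0.005 -0.129 0.3 0 0 0 -1;0.005 -0.129 0.35 0 0 0 -1;0.005 -0.129 0.36 0 0 0 -1;0.005 -0.129 0.37 0 0 0 -1;0.005 -0.129 0.38 0 0 0 -1;0.005 -0.129 0.383 0 0 0 -1;0.005 -0.129 0.383 0 0 0 -1;0.005 -0.129 0.383 0 0 0 -0.2;0.005 -0.129 0.383 0 0 0 0.1;0.005 -0.129 0.383 0 0 0 0.1;0.005 -0.129 0.25 0 0 0 0.1;0.005 -0.129 0.1 0 0 0 0.1;0.005 -0.129 -0.05 0 0 0 0.1;0.005 -0.129 -0.1 0 0 0 0.1;0.005 -0.129 -0.1 0 0 0 0.1",
)

```text
time_s: 24.52
eef_pos: [508.0, -189.1, 292.6]
ee_rot: [0.003, -0.111, 0.994, -0.002]
force: [0.0, 0.1, -0.6]
grip_width: 0.551
grip_force: 0.0
```

```bash
python3 - <<'E'
from h import *
p=capture("wrist")
for v,i in cases(p,18): print(onboard(v))
p=capture("top");cases(p,near=np.array([501,398]))
rel(450,270,250,3.1-np.pi/2)
E
```

```text
case [ 5.08522e+02 -1.89161e+02  2.21000e-01] iou 0.946 sat 55.0 px [172. 279.] 5625
 case [ 585.46  -118.525    1.796] iou 0.809 sat 57.0 px [249. 324.] 4663
 case [ 4.88756e+02 -1.19619e+02  2.79000e-01] iou 0.966 sat 54.0 px [171. 346.] 6184
[-3.5432e+01 -1.2910e+00 -1.0000e-03]
[55.171 50.671 -1.568]
[-3.9401e+01  7.0896e+01  5.7000e-02]
 case [4.99447e+02 3.97458e+02 3.50000e-02] iou 0.851 sat 69.0 px [220. 174.] 525
pos [ 507.4 -188.7  289.8] yaw_y 1.793 j6 -2.367 j1 -0.573 t 24.73
 shift [-0.113   1.1502  0.0997] turn [1.000e-04 1.200e-03 1.682e-01] alt [1.000e-04 1.200e-03 1.682e-01]
```

jog_arm(
  series="-0.113 1 0.05 0 0 0.168 0.5;-0.113 1 0.05 0 0 0.168 0.5;-0.113 1 0.05 0 0 0.168 0.5;-0.113 1 0.05 0 0 0.168 0.5;-0.113 1 0.05 0 0 0.168 0.5;-0.113 1 0.05 0 0 0.168 0.5;-0.113 1 0.05 0 0 0.168 0.5;-0.113 1 0.05 0 0 0.168 0.5",
)

```text
time_s: 25.72
eef_pos: [462.8, 212.7, 269.5]
ee_rot: [0.001, 0.019, 1.0, -0.001]
force: [0.6, -0.3, -0.2]
grip_width: 0.749
grip_force: 0.0
```

```bash
python3 - <<'E'
from h import *
p=capture("wrist")
for v,i in cases(p,near=np.array([501,398])): rel(v[0],v[1],250,v[2]+np.pi/2)
E
```

```text
case [500.648 399.217   3.092] iou 0.93 sat 64.0 px [201. 441.] 6592
pos [463.5 210.8 270. ] yaw_y 1.53 j6 -1.332 j1 0.197 t 25.82
 shift [-0.0733  0.4747  0.0495] turn [-0.001   0.0019  0.0056] alt [-2.9000e-03 -1.6000e-03 -1.9944e+00]
```

jog_arm(
  series="-0.073 0.474 0.1 0 0 0.006 0.5;-0.073 0.474 0.1 0 0 0.006 0.5;-0.073 0.474 0.1 0 0 0.006 0.5;-0.073 0.474 0.1 0 0 0.006 0.5;-0.073 0.474 0.1 0 0 0.006 0.5;-0.073 0.474 0.1 0 0 0.006 0.5",
)

```text
time_s: 26.58
eef_pos: [501.3, 397.8, 231.4]
ee_rot: [0.002, 0.026, 1.0, -0.0]
force: [1.1, 0.0, -0.6]
grip_width: 0.749
grip_force: 0.0
```

```bash
python3 - <<'E'
from h import *
p=capture("wrist")
for v,i in cases(p,near=np.array([501,398])): rel(v[0],v[1],78.5,v[2]+np.pi/2)
E
```

```text
case [500.133 399.54    3.093] iou 0.952 sat 53.0 px [181. 282.] 7202
pos [501.2 398.1 231.5] yaw_y 1.518 j6 -1.028 j1 0.49 t 26.68
 shift [0.0048 0.0036 0.3826] turn [-0.0003  0.0033 -0.0022] alt [5.1000e-03 5.0000e-04 1.9978e+00]
```

jog_arm(
  series="0.003 0.003 0.15 0 0 0 0.5;0.003 0.003 0.3 0 0 0 0.5;0.003 0.003 0.36 0 0 0 0.5;0.003 0.003 0.382 0 0 0 0.5;0.003 0.003 0.382 0 0 0 0.5;0.003 0.003 0.382 0 0 0 0;0.003 0.003 0.382 0 0 0 -1;0.003 0.003 0.382 0 0 0 -1;0.003 0.003 0.382 0 0 0 -1;0.003 0.003 0.382 0 0 0 -1;0.003 0.003 0.382 0 0 0 -1;0.003 0.003 0.382 0 0 0 -1;0.003 0.003 0.25 0 0 0 -1;0.003 0.003 0.1 0 0 0 -1;0.003 0.003 -0.04 0 0 0 -1;0.003 0.003 -0.04 0 0 0 -1;0.003 0.003 -0.04 0 0 0 -1",
)

```text
time_s: 28.8
eef_pos: [499.0, 400.3, 244.5]
ee_rot: [0.001, 0.025, 1.0, -0.001]
force: [-0.4, 0.6, -4.9]
grip_width: 0.2
grip_force: 50.6
```

```bash
python3 - <<'E'
from h import *
print(sense()["grip_width"])
x,y=bw(B,*PL[4]); rel(x,y,100,.222)
E
```

```text
0.19981562878029316
pos [499.  400.3 244.5] yaw_y 1.52 j6 -1.025 j1 0.494 t 28.8
 shift [-0.3491 -1.5363  0.3659] turn [-0.0011  0.0017  0.8263] alt [-0.0011  0.0017  0.8263]
```

jog_arm(
  series="-0.2 -1 0 0 0 0.6 -1;-0.2 -1 0 0 0 0.6 -1;-0.2 -1 0 0 0 0.6 -1;-0.2 -1 0 0 0 0.6 -1;-0.2 -1 0 0 0 0.6 -1;-0.2 -1 0 0 0 0.6 -1;-0.2 -1 0 0 0 0.6 -1;-0.2 -1 0 0 0 0.6 -1;-0.2 -1 0 0 0 0.6 -1",
)

```text
time_s: 29.92
eef_pos: [558.6, -2.2, 245.8]
ee_rot: [0.001, 0.476, 0.879, 0.0]
force: [0.6, 0.0, -5.2]
grip_width: 0.201
grip_force: 50.8
```

```bash
python3 - <<'E'
from h import *
x,y=bw(B,*PL[4]); rel(x,y,200,.222)
E
```

```text
pos [558.6  -2.2 245.8] yaw_y 0.578 j6 -0.792 j1 -0.214 t 29.93
 shift [-0.5243 -0.1965  0.1148] turn [0.0007 0.0004 0.2265] alt [0.0007 0.0004 0.2265]
```

jog_arm(
  series="-0.524 -0.197 0.05 0 0 0.227 -1;-0.524 -0.197 0.05 0 0 0.227 -1;-0.524 -0.197 0.05 0 0 0.227 -1;-0.524 -0.197 0.05 0 0 0.227 -1;-0.524 -0.197 0.1 0 0 0.227 -1;-0.524 -0.197 0.1 0 0 0.227 -1;-0.524 -0.197 0.2 0 0 0.227 -1;-0.524 -0.197 0.3 0 0 0.227 -1;-0.524 -0.197 0.34 0 0 0.227 -1;-0.524 -0.197 0.34 0 0 0.227 -1",
)

```text
time_s: 31.18
eef_pos: [608.4, -221.0, 112.0]
ee_rot: [0.002, 0.624, 0.781, 0.001]
force: [0.2, -0.1, -3.5]
grip_width: 0.198
grip_force: 50.7
```

```bash
python3 - <<'E'
from h import *
x,y=bw(B,*PL[4]); rel(x,y,98,.222)
E
```

```text
pos [ 608.4 -221.   112. ] yaw_y 0.222 j6 -0.752 j1 -0.53 t 31.18
 shift [ 0.001  -0.0025  0.035 ] turn [ 0.0022  0.001  -0.    ] alt [ 0.0022  0.001  -0.    ]
```

jog_arm(
  series="0.001 -0.002 0.02 0 0 0 -1;0.001 -0.002 0.032 0 0 0 -1;0.001 -0.002 0.038 0 0 0 -1;0.001 -0.002 0.038 0 0 0 -1;0.001 -0.002 0.038 0 0 0 -0.2;0.001 -0.002 0.038 0 0 0 0.1;0.001 -0.002 0.038 0 0 0 0.1;0.001 -0.002 -0.1 0 0 0 0.1;0.001 -0.002 -0.25 0 0 0 0.1;0.001 -0.002 -0.4 0 0 0 0.1;0.001 -0.002 -0.55 0 0 0 0.1;0.001 -0.002 -0.7 0 0 0 0.1;0.001 -0.002 -0.7 0 0 0 0.1;0.001 -0.002 -0.7 0 0 0 0.1",
)

```text
time_s: 32.92
eef_pos: [606.1, -221.2, 390.7]
ee_rot: [0.001, 0.625, 0.781, 0.001]
force: [-0.1, 0.9, -1.2]
grip_width: 0.553
grip_force: 0.0
```

```bash
python3 - <<'E'
from h import *
p=capture("wrist");save(p,"w5",scale=1.4)
for v,i in cases(p,18): print(onboard(v))
for d in mark_of("stop_grip",p)+mark_of("stop_face",p): print(np.round(d["point"]),round(d["confidence"],2),ray(p,d["point"],110).round(0)[:2],ray(p,d["point"],52).round(0)[:2])
print(bw(B,0,-174)); rel(*bw(B,0,-174),250,1)
E
```

```text
case [ 583.888 -117.972    1.793] iou 0.959 sat 34.0 px [ 78. 281.] 4253
 case [ 5.08209e+02 -1.89845e+02  2.10000e-01] iou 0.946 sat 41.0 px [120. 214.] 3900
 case [ 607.639 -220.869    1.812] iou 0.96 sat 51.0 px [156. 278.] 3623
 case [ 4.90692e+02 -1.19980e+02  2.61000e-01] iou 0.933 sat 31.0 px [ 63. 212.] 4517
[53.759 51.556 -1.571]
[-3.5887e+01 -1.8890e+00 -1.2000e-02]
[ 54.271 -54.045  -1.551]
[-3.7592e+01  7.0118e+01  3.9000e-02]
[258. 241.] 0.87 [ 582. -351.] [ 582. -380.]
[237. 281.] 0.75 [ 628. -309.] [ 633. -332.]
[ 581.11149056 -349.82987271]
pos [ 606.  -221.2  390.5] yaw_y 0.221 j6 -0.752 j1 -0.532 t 33.12
 shift [-0.3    -0.132   0.3512] turn [ 0.0011  0.0008 -0.496 ] alt [ 0.0011  0.0008 -0.496 ]
```

View pics/w5.png

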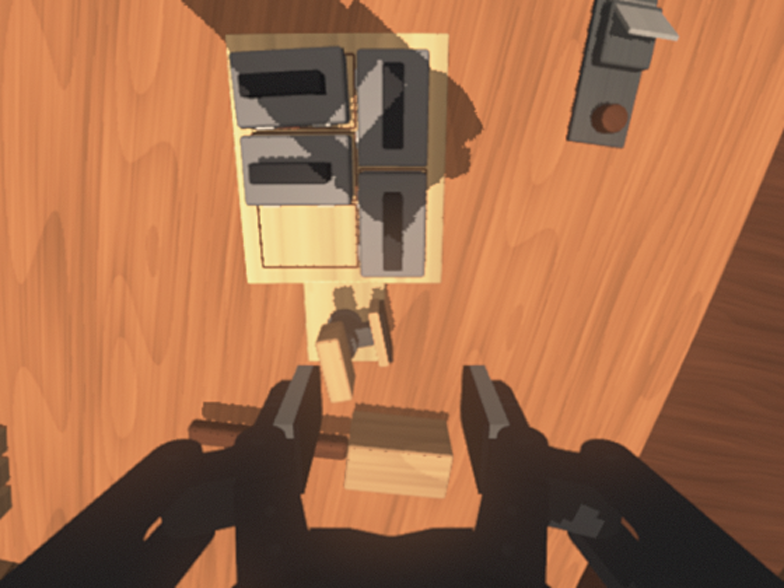

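The wrist picture (1.4x) shows all four cases in outlines 2 to 5. The stop's bar is at (335,370), the padded plate at (380,330), and the mallet head at (400,450), below it. Next I'll look at the stop from close by.

jog_arm(
  series="-0.3 -0.132 0.3 0 0 -0.11 0.1;-0.3 -0.132 0.3 0 0 -0.11 0.1;-0.3 -0.132 0.3 0 0 -0.11 0.1;-0.3 -0.132 0.3 0 0 -0.11 0.1;-0.3 -0.132 0.3 0 0 -0.11 0.1;-0.3 -0.132 0.3 0 0 -0.11 0.1;-0.3 -0.132 0.3 0 0 -0.11 0.1",
)

```text
time_s: 34.0
eef_pos: [581.9, -349.2, 272.8]
ee_rot: [0.003, 0.555, 0.832, 0.001]
force: [-0.5, 0.2, 0.5]
grip_width: 0.553
grip_force: 0.0
```

```bash
python3 - <<'E'
from h import *
p=capture("wrist");save(p,"w6",scale=1.4)
for l in("stop_grip","stop_face"):
  for d in mark_of(l,p): print(l,np.round(d["point"]),round(d["confidence"],2),ray(p,d["point"],110).round(0)[:2],ray(p,d["point"],52).round(0)[:2])
for d in regions_of("stop_grip",p): print(np.round(d["point"]),d["confidence"],d["region"].sum())
rel(*bw(B,0,-174),112,.4)
E
```

```text
stop_grip [195. 282.] 0.62 [ 584. -350.] [ 591. -365.]
stop_face [178. 331.] 0.69 [ 617. -319.] [ 631. -328.]
[186. 289.] 0.68 3913
pos [ 581.5 -349.7  272.1] yaw_y 0.394 j6 -1.108 j1 -0.714 t 34.2
 shift [ 0.0014 -0.0024  0.4003] turn [ 0.0022  0.0019 -0.0037] alt [ 0.0022  0.0019 -0.0037]
```

View pics/w6.png

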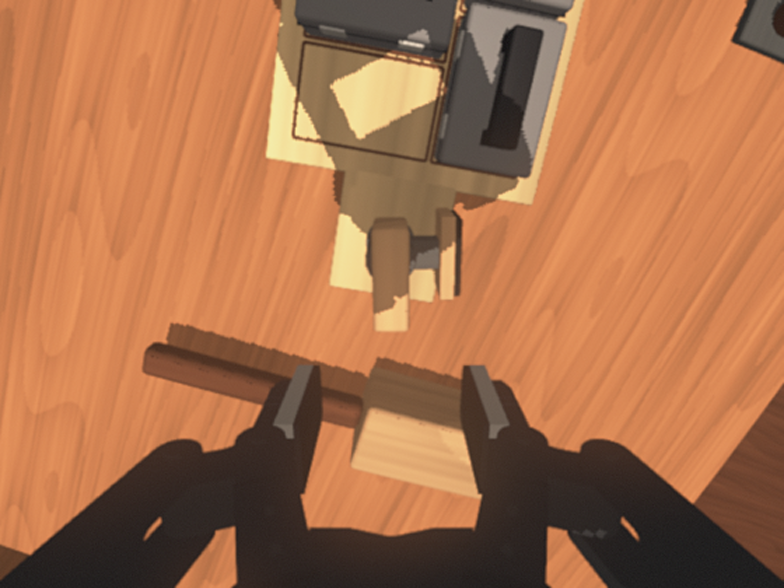

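The bar sits at (391,275), upright in the picture, so it is aligned with the jaws (heading ≈0.39). The padded plate is at (450,255). I'll go down and grip the bar.

jog_arm(
  series="0.001 -0.002 0.15 0 0 0 0.1;0.001 -0.002 0.28 0 0 0 0.1;0.001 -0.002 0.36 0 0 0 0.1;0.001 -0.002 0.395 0 0 0 0.1;0.001 -0.002 0.4 0 0 0 0.1;0.001 -0.002 0.4 0 0 0 0.1;0.001 -0.002 0.4 0 0 0 -1;0.001 -0.002 0.4 0 0 0 -1;0.001 -0.002 0.4 0 0 0 -1;0.001 -0.002 0.4 0 0 0 -1;0.001 -0.002 0.4 0 0 0 -1;0.001 -0.002 0.4 0 0 0 -1",
)

```text
time_s: 35.7
eef_pos: [581.9, -350.2, 113.1]
ee_rot: [0.003, 0.555, 0.832, 0.001]
force: [2.7, 1.8, 6.9]
grip_width: 0.252
grip_force: 50.2
```

```bash
python3 - <<'E'
from h import *
rel(*bw(B,0,-174),112,.4);s=sense();print(s["force"].round(1),s["wrist_torque"].round(2),s["grip_width"]*85)
E
```

```text
pos [ 581.9 -350.2  113.1] yaw_y 0.394 j6 -1.11 j1 -0.715 t 35.7
 shift [ 0.0016 -0.0014  0.0027] turn [ 0.0032  0.003  -0.0038] alt [ 0.0032  0.003  -0.0038]
[2.7 1.8 6.9] [ 0.26 -0.35  0.03] 21.389728731989297
```

jog_arm(
  series="0 0 0.001 0 0 0.1 -1;0 0 0.001 0 0 0.2 -1;0 0 0.001 0 0 0.3 -1;0 0 0.001 0 0 0.4 -1;0 0 0.002 0 0 0.5 -1;0 0 0.002 0 0 0.6 -1;0 0 0.002 0 0 0.7 -1;0 0 0.003 0 0 0.8 -1;0 0 0.003 0 0 0.9 -1;0 0 0.003 0 0 1 -1;0 0 0.003 0 0 1 -1",
)

```text
time_s: 37.08
eef_pos: [581.5, -349.8, 111.8]
ee_rot: [0.001, 0.981, 0.195, 0.002]
force: [0.9, 2.9, 6.9]
grip_width: 0.251
grip_force: 50.3
```

```bash
python3 - <<'E'
from h import *
rel(*bw(B,0,-174),112,.4);s=sense();print(s["force"].round(1),s["wrist_torque"].round(2),s["grip_width"]*85)
E
```

```text
pos [ 581.5 -349.8  111.8] yaw_y -1.179 j6 0.463 j1 -0.715 t 37.08
 shift [-0.0009 -0.0004 -0.0005] turn [-6.000e-04 -3.600e-03  9.949e-01] alt [ 3.7000e-03 -6.0000e-04 -1.0051e+00]
[0.9 2.9 6.9] [ 0.62  0.05 -0.13] 21.356871091760844
```

jog_arm(
  series="0 0 0.001 0 0 0.1 -1;0 0 0.001 0 0 0.2 -1;0 0 0.001 0 0 0.3 -1;0 0 0.001 0 0 0.4 -1;0 0 0.002 0 0 0.5 -1;0 0 0.002 0 0 0.6 -1;0 0 0.002 0 0 0.7 -1;0 0 0.003 0 0 0.8 -1;0 0 0.003 0 0 0.9 -1;0 0 0.003 0 0 1 -1;0 0 0.003 0 0 1 -1;0 0 0.003 0 0 1 0.1;0 0 0.003 0 0 1 0.1;0 0 0.003 0 0 1 0.1;0 0 -0.1 0 0 1 0.1;0 0 -0.2 0 0 1 0.1;0 0 -0.2 0 0 1 0.1",
)

```text
time_s: 39.2
eef_pos: [581.7, -350.8, 194.2]
ee_rot: [-0.0, 0.832, -0.555, 0.005]
force: [-0.2, 0.2, -1.0]
grip_width: 0.55
grip_force: 0.0
```

jog_arm(
  series="0 0 0 0 0 -1 0.1;0 0 0 0 0 -1 0.1;0 0 0 0 0 -1 0.1;0 0 0 0 0 -1 0.1;0 0 0 0 0 -1 0.1;0 0 0 0 0 -1 0.1;0 0 0 0 0 -1 0.1;0 0 0 0 0 -1 0.1;0 0 0 0 0 -1 0.1;0 0 0 0 0 -1 0.1;0 0 0 0 0 -1 0.1",
)

```text
time_s: 40.58
eef_pos: [580.7, -349.9, 190.1]
ee_rot: [0.001, 0.981, 0.195, 0.002]
force: [-0.1, 0.5, -0.4]
grip_width: 0.547
grip_force: 0.0
```

jog_arm(
  series="0 0 0 0 0 -1 0.1;0 0 0 0 0 -1 0.1;0 0 0 0 0 -1 0.1;0 0 0 0 0 -1 0.1;0 0 0 0 0 -1 0.1;0 0 0 0 0 -1 0.1;0 0 0 0 0 -1 0.1;0 0 0 0 0 -1 0.1;0 0 0 0 0 -1 0.1;0 0 0 0 0 -1 0.1;0 0 0 0 0 -1 0.1",
)

```text
time_s: 41.95
eef_pos: [580.8, -350.0, 190.5]
ee_rot: [0.002, 0.556, 0.831, 0.001]
force: [-0.0, -0.6, 0.1]
grip_width: 0.548
grip_force: 0.0
```

```bash
python3 - <<'E'
from h import *
rel(581.3,-350,110.5,.394);p=capture("wrist");save(p,"w7",scale=1)
E
```

```text
pos [ 580.8 -350.   190.5] yaw_y 0.392 j6 -1.108 j1 -0.715 t 41.95
 shift [-0.      0.0005  0.2001] turn [ 0.0021  0.0016 -0.0014] alt [ 0.0021  0.0016 -0.0014]
```

View pics/w7.png

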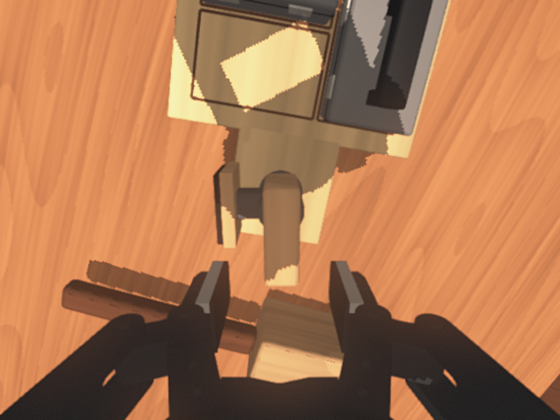

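The stop has made the half turn: the plate is now on the left at (227,205), and the bar at (281,225) is aligned with the jaws. I'll grip it again.

jog_arm(
  series="0 0 0.1 0 0 0 0.1;0 0 0.17 0 0 0 0.1;0 0 0.195 0 0 0 0.1;0 0 0.2 0 0 0 0.1;0 0 0.2 0 0 0 0.1;0 0 0.2 0 0 0 -1;0 0 0.2 0 0 0 -1;0 0 0.2 0 0 0 -1;0 0 0.2 0 0 0 -1;0 0 0.2 0 0 0 -1;0 0 0.2 0 0 0 -1",
)

```text
time_s: 43.38
eef_pos: [581.7, -350.2, 111.6]
ee_rot: [0.003, 0.555, 0.832, 0.001]
force: [2.2, 1.4, 5.6]
grip_width: 0.247
grip_force: 50.1
```

jog_arm(
  series="0 0 0.001 0 0 0.1 -1;0 0 0.001 0 0 0.2 -1;0 0 0.001 0 0 0.3 -1;0 0 0.001 0 0 0.4 -1;0 0 0.002 0 0 0.5 -1;0 0 0.002 0 0 0.6 -1;0 0 0.002 0 0 0.7 -1;0 0 0.003 0 0 0.8 -1;0 0 0.003 0 0 0.9 -1;0 0 0.003 0 0 1 -1;0 0 0.003 0 0 1 -1",
)

```text
time_s: 44.75
eef_pos: [581.5, -349.7, 110.3]
ee_rot: [0.001, 0.981, 0.195, 0.002]
force: [0.7, 3.2, 6.1]
grip_width: 0.249
grip_force: 50.3
```

```bash
python3 - <<'E'
from h import *
rel(*bw(B,0,-174),109,.222+np.pi/2);s=sense();print(s["force"].round(1),s["wrist_torque"].round(2),s["grip_width"]*85)
E
```

```text
pos [ 581.5 -349.7  110.3] yaw_y -1.179 j6 0.463 j1 -0.715 t 44.75
 shift [-0.0009 -0.0001  0.0034] turn [ 0.0015 -0.0028  0.1083] alt [ 0.0041  0.0022 -1.8917]
[0.7 3.2 6.1] [ 0.75  0.03 -0.15] 21.144508098839218
```

jog_arm(
  series="0 0 0 0 0 0.05 -1;0 0 0 0 0 0.108 -1;0 0 0 0 0 0.108 -1;0 0 0 0 0 0.108 -1;0 0 0 0 0 0.108 -1;0 0 0 0 0 0.108 -0.2;0 0 0 0 0 0.108 0.1;0 0 0 0 0 0.108 0.1;0 0 -0.1 0 0 0.108 0.1;0 0 -0.25 0 0 0.108 0.1;0 0 -0.4 0 0 0.108 0.1;0 0 -0.4 0 0 0.108 0.1",
)

```text
time_s: 46.25
eef_pos: [581.4, -350.6, 275.1]
ee_rot: [0.004, 0.994, 0.112, 0.005]
force: [0.0, 1.0, -0.8]
grip_width: 0.549
grip_force: 0.0
```

```bash
python3 - <<'E'
from h import *
p=capture("wrist");save(p,"w8",scale=1.4)
rel(470,-250,400,-.5)
E
```

```text
pos [ 580.8 -350.2  271.3] yaw_y -1.347 j6 0.631 j1 -0.716 t 46.3
 shift [-0.2124 -0.3041 -0.3245] turn [ 0.0047 -0.0021 -0.539 ] alt [ 0.0047 -0.0021 -0.539 ]
```

View pics/w8.png

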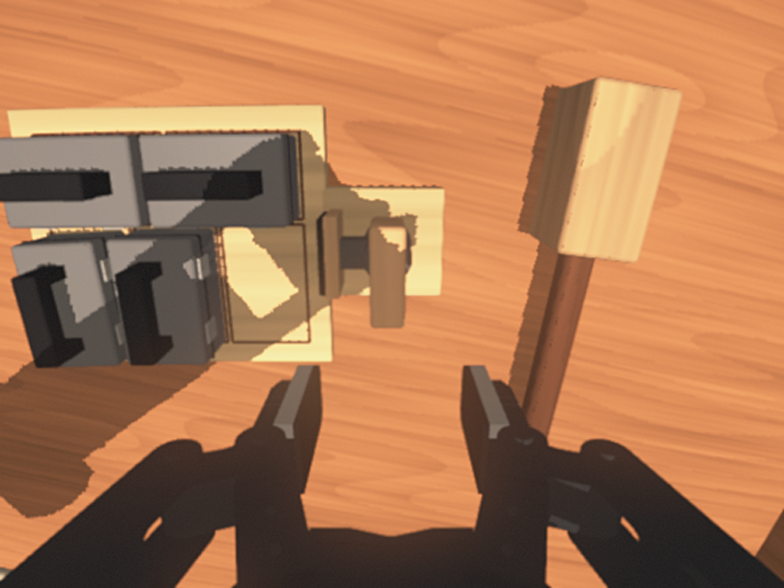

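The plate (330,253) and bar (388,275) now stand parallel to the board's edge, with the pad facing the cases. I'll back off and check everything once more.

jog_arm(
  series="-0.21 -0.3 -0.3 0 0 0 0.1;-0.21 -0.3 -0.3 0 0 0 0.1;-0.21 -0.3 -0.3 0 0 0 0.1;-0.21 -0.3 -0.3 0 0 0 0.1;-0.21 -0.3 -0.3 0 0 0 0.1;-0.21 -0.3 -0.3 0 0 0 0.1",
)

```text
time_s: 47.05
eef_pos: [471.8, -251.9, 386.7]
ee_rot: [-0.001, 0.994, 0.112, 0.001]
force: [-0.1, -0.4, 0.8]
grip_width: 0.549
grip_force: 0.0
```

```bash
python3 - <<'E'
from h import *
p=capture("wrist");save(p,"w9",scale=1)
for v,i in cases(p,18): print(onboard(v))
for l in("stop_grip","stop_face"):
  for d in mark_of(l,p): print(l,round(d["confidence"],2),onboard(np.r_[ray(p,d["point"],106 if "grip" in l else 48)[:2],0])[:2])
q=capture("scene")
for v,i in cases(q): pass
save(q,"s9",scale=1.4)
E
```

```text
case [ 4.89112e+02 -1.19315e+02  2.22000e-01] iou 0.95 sat 36.0 px [126. 188.] 4331
 case [ 583.956 -117.618    1.786] iou 0.967 sat 39.0 px [ 50. 194.] 5004
 case [ 5.06661e+02 -1.90769e+02  2.17000e-01] iou 0.957 sat 41.0 px [123. 236.] 3980
[-38.987  71.114  -0.   ]
[53.903 51.887  1.564]
[-3.7602e+01 -2.4500e+00 -5.0000e-03]
stop_grip 0.94 [   2.837 -176.767]
stop_face 0.86 [ 1.000e-02 -1.303e+02]
stop_face 0.49 [-35.661  59.908]
 case [ 4.68319e+02 -1.08533e+02  1.00000e-01] iou 0.739 sat 28.0 px [234. 230.] 714
 case [ 574.807 -109.452    1.816] iou 0.907 sat 31.0 px [256. 251.] 965
 case [ 589.897 -342.95     1.821] iou 0.373 sat 112.0 px [285. 189.] 3328
 case [ 598.025 -216.35     1.81 ] iou 0.906 sat 30.0 px [280. 222.] 1021
 case [567.482 525.888   2.207] iou 0.958 sat 110.0 px [167. 409.] 682
 case [279.436 283.939   1.501] iou 0.939 sat 184.0 px [147. 297.] 749
 case [ 4.87042e+02 -1.87090e+02  1.35000e-01] iou 0.763 sat 30.0 px [248. 208.] 781
 case [348.77  449.968   2.716] iou 0.92 sat 165.0 px [140. 349.] 646
```

View pics/s9.png

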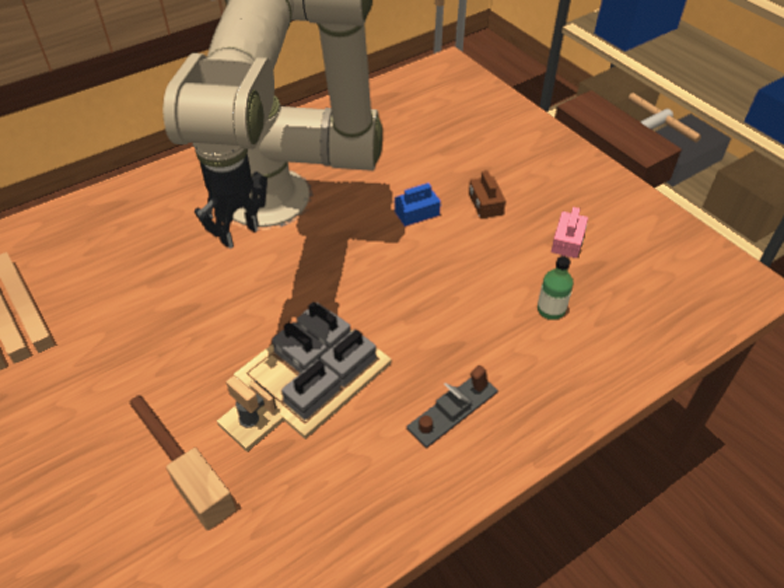

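The scene picture shows the four grey cases on the board around (325,360) and no grey case left on the bench. The pad of the stop (250,400) faces the cases, the bystanders are where they were, and the arm is clear. Handing in.

```bash
python3 -c "
from h import *
print(finish_job())"
```

```text
the job is handed in; nothing more can be done
None
```

The job is handed in, though the hand-in returned no verdict: the four grey cases present stand in outlines 2 to 5, each within about 4 mm of centre by the last camera fits. The stop is screwed down with its pad facing them, at about 5.2 rad judged from the gripper's heading. The plane, mallet and glue bottle were not touched.

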